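# Put the steel rolling pin home in its cradle

### The arm

A 7-joint arm with a two-finger parallel gripper is mounted at the origin on the work surface. World frame = base frame: x ahead of the robot, y to its left, z up, the work surface at z = 0. Lengths are in m, angles in rad, forces in N, time in s.
With the tool pointing down it reaches from about 0.425 to 0.975 m from the base axis. Payload 16.7 kg.
Tool frame: the origin (TCP) lies at the very end of the fingers, on their centre line; the grasp point (between the pads) lies 19 mm behind it; z points along the fingers, y is the line along which they close (so a half turn about z gives the same grasp; the last joint's range is limited). The gripper opens to 85 mm and grips with 20 to 120 N. Pads are 22 mm wide; open, the fingers measure 114 mm over their backs; the gripper's body (76 mm by 85 mm) begins 54 mm behind the grasp point. The pads swing forward as they close: fully open they stand 13 mm farther back than shut.
Start: joints at [1.062, 0.426, 0.074, 1.606, -0.034, 1.111, -0.067], TCP at [0.238, -0.632, 0.231] pointing down, gripper open.
Joint ranges: [-2.85, 2.85], [-0.5, 2.14], [-1.23, 1.37], [0.21, 2.46], [-1.02, 4.16], [0.16, 2.05], [-2.73, 2.73]. Speed limits (rad/s): [1.89, 1.89, 2.39, 2.39, 3.01, 3.01, 3.01].

### API

Orientations are given as [roll, pitch, yaw] about the fixed x, y, z axes, in that order (R = Rz(yaw) Ry(pitch) Rx(roll)).
In Python, from station import robot gives the robot as it stands.
- The arm moves only by the shell command python3 -m crank 'ROWS'. ROWS is JSON, a list of rows, each an object with "slide": the shift along the tool's x, y, z in m, a list of three; "rot": the turn, a rotation vector about the tool's x, y, z in degrees, a list of three; "gripper": the finger opening in m, from 0 to 0.0854. In form: [{"slide": [x, y, z], "rot": [ax, ay, az], "gripper": gripper}, ...]. A call has 1 to 5 rows; each row is the pose to reach, as a shift and turn from the pose commanded when the call began, along the tool's axes at that moment; what a row does not reach only later rows make up. A row lasts 1/12 s, in which the tool goes at most 41.7 mm and 7.16 degrees, less where a joint would pass 70% of its speed; a pose out of reach is approached as far as the arm can. A call with a gripper value outside its range is refused whole. The fingers move at their own pace and stop on an object; the grip force is fixed at half the most. Time passes only in rows, so rows that repeat a pose let the fingers close. It gives the time, the measured TCP pose, the force, the opening and the grip force at its end, in the units of the state.
- robot.state(): the state, without advancing time (a new reading comes with each control period).
- robot.capture(name): name is "scene" or "top"; returns a dict with "frame" (420x560x3 uint8, red, green, blue), "mtx" (3x3 intrinsics, pixels), "rvec" (rotation vector, rad) and "tvec" (3), from world to camera coordinates, as OpenCV has them. Camera axes: x right, y down, z forward; pixel columns grow to the right and rows downward; lengths in m; the calibration is good to about 2 mm. A picture is of the moment at which its call begins. There is no depth.
- robot.close_job(): hands the job in; it is judged then, once.
The state is a dict: "time_s": time; "q": joint angles; "joint_vel": joint speeds; "joint_efforts": joint torques, N m; "tool_pos": TCP position; "tool_rot": TCP orientation; "contact_force": force on the tool from outside, world axes, zero at the start; "moment": the same for the moment, N m; "finger_gap": finger opening in m; "gripper_force": force on a finger pad.
Only numpy, scipy, OpenCV 4.12 (cv2) and the standard library are available. Lean on these libraries where they do the work, as an engineer would, in place of code of your own. Each camera call takes 0.05 s, during which the arm holds its last target. There are 200 camera calls.

### The job

Take the steel rolling pin off the drying stand, lay it gently in the V-groove of the wooden cradle about 6 cm short of the end stop, and let go. Then push it slowly along the groove until you feel it come fully home on the stop's buffer, which is screwed out differently each time, keep a light pressure on it there for a second, and draw back. The stop is only lightly glued, so lean on it no harder than a fingertip would, and leave the mill, the mug and the jar where they stand.

Things in the scene. Friction and masses are not known exactly. Their poses are not given: they have to be found in the camera images.
- pin: loose one-piece rolling pin of plain steel tube with closed flat ends: cylinder of 40 mm diameter, 220 mm long, no handles, 0.28 to 0.42 kg. Origin at its centre, its own y axis along its length; it may turn about that axis. At the start it lies level on the drying stand, up to 20 mm off its middle lengthwise, axis 42 mm above the counter.
- stand: fixed steel drying stand, base 66 x 160 mm and 8 mm thick; two small V-saddles (each 14 mm long, up to 30 mm high) stand at 65 mm either side of its middle. Origin at the centre of its underside, y axis along the resting pin, z up. The pin can be gripped across its middle, between the saddles.
- cradle: fixed pale wooden cradle, base 76 x 345 mm, 90 degree V-groove along its y axis. Origin: centre of its underside, z up. V bottom 25 mm above the counter, wall tops 41 mm up and 16 mm either side; the lying pin's axis is 53 mm up. Groove from y -170 mm (open end) to the stop face at y +150 mm. Sliding the pin in it takes about 2 to 5 N, differing from day to day.
- stop: wooden stop across the groove's +y end: 70 mm wide, top 80 mm up. Origin mid-face (pin side), 10 mm above the counter; axes as the cradle's. At its middle, 43 mm above the origin, a rigid 26 mm round black buffer stands out 2 to 20 mm to the pin: not measured, found by feel. So the pin's centre ends 112 to 130 mm before the face. Over 10 N breaks it; 4 N above sliding friction seats the pin.
- mill: bystander: dark wooden pepper mill, 54 mm wide, 168 mm tall, origin at the centre of its underside
- mug: bystander: white mug, 82 mm wide, 92 mm tall, origin at the centre of its underside
- jar: bystander: amber glass jar with a steel lid, 68 mm wide, 110 mm tall, origin at the centre of its underside
Mind the look-alikes: they are no part of the job. There is more than one size of the pin; the one meant has the size given above.

How it is judged:
On the way, in this order (a step that is already met when the one before it is completed fails the run):
1. the pin lies in the groove, its end at least 20 mm short of the stop's buffer, let go (y of pin in the frame of stop between -0.25 and -0.15 m and x of pin in the frame of stop between -0.004 and 0.004 m and z of pin in the frame of stop between 0.0393 and 0.0473 m and angle between the y axis of pin and the y axis of cradle, either way round below 0.04 rad and contact force between pin and the fingers below 0.1 N and linear speed of pin below 0.02 m/s), for 0.2 s.
2. the pin, lying in the groove, is kept pressed on the stop's buffer with more than 3 N for half a second (contact force between pin and stop above 3 N and y of pin in the frame of stop between -0.132 and -0.11 m and x of pin in the frame of stop between -0.004 and 0.004 m and z of pin in the frame of stop between 0.0393 and 0.0473 m and angle between the y axis of pin and the y axis of cradle, either way round below 0.04 rad), for 0.5 s.
At the end, for the whole second after the job is handed in: the pin, pressed home before, rests at the stop: in the groove, released and still, its centre 110 to 132 mm before the stop's face (the buffer stands out 2 to 20 mm), parallel to the groove (within 0.03 rad), its axis within 3 mm of the groove's middle and of its lying height (y of pin in the frame of stop between -0.132 and -0.11 m and x of pin in the frame of stop between -0.003 and 0.003 m and z of pin in the frame of stop between 0.0403 and 0.0463 m and angle between the y axis of pin and the y axis of cradle, either way round below 0.03 rad and linear speed of pin below 0.01 m/s and contact force between pin and the fingers below 0.1 N); the robot touches nothing.
It fails at once if the pin presses on the end stop with more than 10 N (contact force between pin and stop above 10 N).
It fails at once if the pin is dropped or forced into the cradle (more than 60 N between them) (contact force between pin and cradle above 60 N).
It fails at once if the mill, the mug or the jar is moved more than 20 mm (distance of any of mill, mug, jar from where it was at the start of the episode above 0.02 m).
It also fails if it takes over 72 s, if anything falls off the work surface, if the arm or the gripper's body presses on something with over 40 N, if the wrist force passes 120 N, or if a joint passes its speed limit or range.

## Working session

There is one attempt and no reset: what is moved stays moved. The work goes in short steps, Python scripts to look and compute and a shell command to move; the robot and the scene stay as the last step left them, time stands still between calls to the robot, and variables do not carry over. Pictures are saved under pics/ and viewed, at most 10 in all, crops included, and the job is handed in when it is done.

```bash
mkdir -p pics; ls
cat > h.py <<'E'
import numpy as np, cv2, pickle
from station import robot
def snap(n,f):
    c=robot.capture(n); cv2.imwrite(f'pics/{f}.png',c['frame'][:,:,::-1]); pickle.dump(c,open(f'pics/{f}.pkl','wb')); return c
def load(f): return pickle.load(open(f'pics/{f}.pkl','rb'))
def ray(c,uv,z):
    R,_=cv2.Rodrigues(np.array(c['rvec'],float)); t=np.array(c['tvec'],float).ravel()
    d=R.T@np.linalg.inv(c['mtx'])@np.array([uv[0],uv[1],1.]); o=-R.T@t
    return o+d*(z-o[2])/d[2]
def proj(c,P):
    return cv2.projectPoints(np.array(P,float).reshape(-1,3),np.array(c['rvec'],float),np.array(c['tvec'],float),np.array(c['mtx'],float),None)[0].reshape(-1,2)
E
python3 - <<'E'
from h import *
for n in('top','scene'):
    c=snap(n,n+'0'); R,_=cv2.Rodrigues(np.array(c['rvec'],float)); print(n,-R.T@np.array(c['tvec']).ravel(),R[2])
print({k:np.round(v,3) for k,v in robot.state().items()})
E
```

```text
pics
top [ 0.29130582 -0.02873834  1.68127834] [ 0.10378895  0.00826189 -0.99456503]
scene [1.02497138 0.90046309 0.7506549 ] [-0.42835934 -0.7246569  -0.53979686]
{'time_s': np.float64(0.1), 'q': array([ 1.061,  0.427,  0.074,  1.607, -0.034,  1.111, -0.067]), 'joint_vel': array([ 0.001, -0.001, -0.001, -0.001,  0.001, -0.002,  0.001]), 'joint_efforts': array([ 8.0000e-03, -9.5154e+01,  3.7720e+00, -4.6440e+01,  2.0000e-02,
        6.0000e-03, -0.0000e+00]), 'tool_pos': array([ 0.238, -0.631,  0.231]), 'tool_rot': array([-3.14,  0.  ,  0.36]), 'contact_force': array([ 0.29 , -0.355, -0.562]), 'moment': array([-0.008, -0.03 , -0.022]), 'gripper_force': np.float64(0.0), 'finger_gap': np.float64(0.086)}
```

View pics/top0.png

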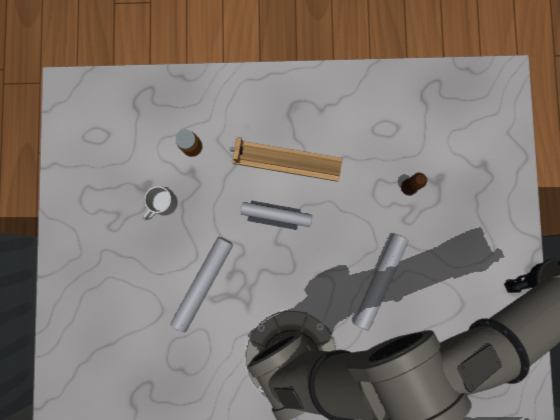

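View pics/scene0.png

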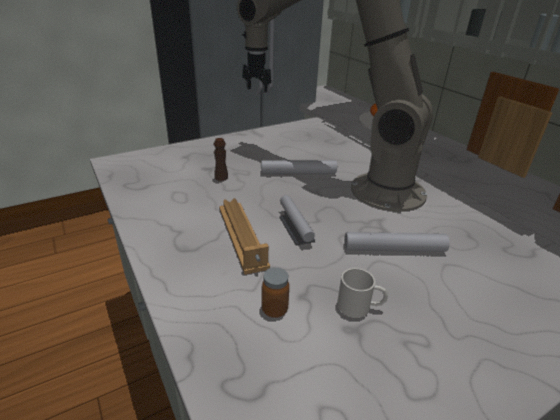

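Top view: there are three steel cylinders, at (277,214) on a dark stand, and at (202,284) and (381,281) lying on the counter, both visibly longer. The one on the stand fits so far. The cradle runs from (341,168) at the open end to the stop at (237,152). The jar is at (188,142), the mug at (158,202) and the mill at (413,184). Next I'll measure lengths and confirm in a crop.

Run:
```python
from h import *
c=load('top0'); f=c['frame']
cr=f[125:240,220:355,::-1]; cv2.imwrite('pics/crop.png',cv2.resize(cr,None,fx=5.2,fy=5.2,interpolation=cv2.INTER_CUBIC))
for n,a,b,z in(('stand pin',(243,208),(312,220),.042),('left',(180,325),(225,240),.03),('right',(362,325),(400,237),.03)):
    A,B=ray(c,a,z),ray(c,b,z); print(n,A.round(3),B.round(3),np.linalg.norm(A-B).round(3))
for n,p,z in(('jar',(186,138),.11),('mug',(159,200),.09),('mill',(419,180),.16)): print(n,ray(c,p,z).round(3))
```

```text
stand pin [0.461 0.141 0.042] [ 0.419 -0.072  0.042] 0.218
left [0.106 0.341 0.03 ] [0.364 0.2   0.03 ] 0.293
right [ 0.094 -0.217  0.03 ] [ 0.361 -0.345  0.03 ] 0.295
jar [0.671 0.304 0.11 ]
mug [0.487 0.391 0.09 ]
mill [ 0.519 -0.382  0.16 ]
```

View pics/crop.png

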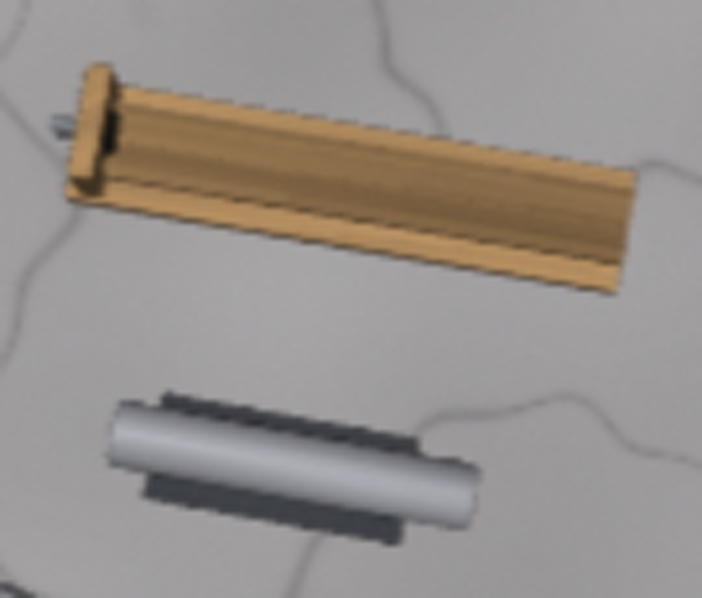

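The crop confirms the pin: it lies on the stand and measures about 218 mm, against 295 mm for the other two. The cradle's open end is at the right and the stop with its black buffer at the left. I'll take a closer look in the scene view to refine the cradle.

Run:
```python
from h import *
c=load('scene0'); f=c['frame']
cr=f[185:285,205:330,::-1]; cv2.imwrite('pics/crop2.png',cv2.resize(cr,None,fx=6,fy=6,interpolation=cv2.INTER_CUBIC))
t=load('top0'); q=lambda x,y:((x+.5)/5.2-.5+220,(y+.5)/5.2-.5+125)
A=[ray(t,q(112.5,433.5),.042),ray(t,q(474.5,495),.042)]
print('pin',A,(A[0]+A[1])/2,'yaw',np.degrees(np.arctan2(-(A[0]-A[1])[0],(A[0]-A[1])[1])),np.linalg.norm(A[0]-A[1]))
for n,p in(('UL',(120,83)),('UR',(636,170)),('LR',(616,292)),('LL',(68,200)),('iUR',(633,190)),('iLR',(618,266)),('stopFU',(113,70)),('stopFL',(100,193)),('stopBU',(87,65)),('stopBL',(70,190))):
    print(n,ray(t,q(*p),.0).round(4)[:2],ray(t,q(*p),.041).round(4)[:2],ray(t,q(*p),.08).round(4)[:2])
```

```text
pin [array([0.46151684, 0.14684927, 0.042     ]), array([ 0.41964632, -0.0688135 ,  0.042     ])] [0.44058158 0.03901788 0.042     ] yaw -10.987179712864641 0.21968970938262614
UL [0.685  0.1441] [0.6754 0.1399] [0.6663 0.1358]
UR [ 0.6223 -0.1749] [ 0.6142 -0.1713] [ 0.6065 -0.1679]
LR [ 0.5463 -0.1602] [ 0.5401 -0.157 ] [ 0.5342 -0.1539]
LL [0.6119 0.1772] [0.6041 0.1722] [0.5967 0.1674]
iUR [ 0.6098 -0.1726] [ 0.602  -0.1691] [ 0.5946 -0.1658]
iLR [ 0.5625 -0.1619] [ 0.5559 -0.1587] [ 0.5496 -0.1556]
stopFU [0.6933 0.1483] [0.6835 0.144 ] [0.6742 0.1399]
stopFL [0.6159 0.1573] [0.6079 0.1528] [0.6004 0.1485]
stopBU [0.6969 0.1645] [0.687  0.1598] [0.6776 0.1553]
stopBL [0.6182 0.1759] [0.6102 0.1709] [0.6026 0.1662]
```

View pics/crop2.png

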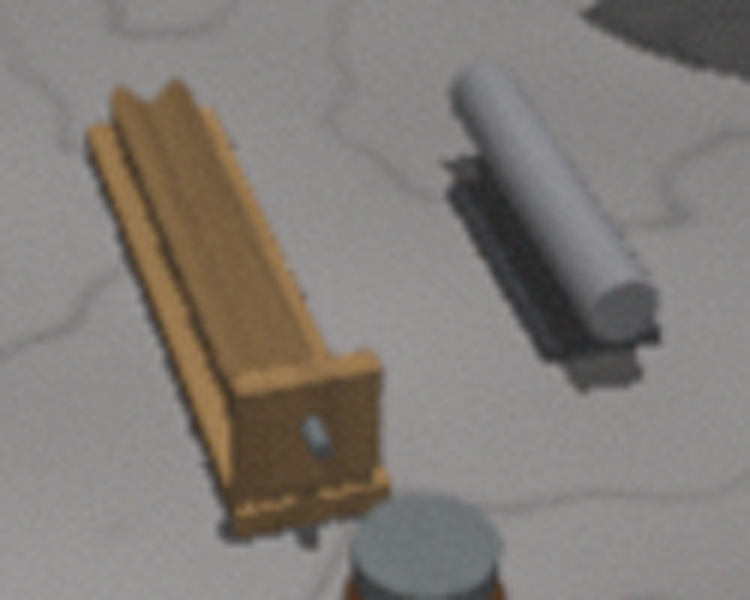

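Run:
```python
from h import *
from scipy.optimize import least_squares
t=load('top0'); s=load('scene0')
qt=lambda x,y:((x+.5)/5.2-.5+220,(y+.5)/5.2-.5+125)
qs=lambda x,y:((x+.5)/6-.5+205,(y+.5)/6-.5+185)
def obs(v):
    hb,ts=v[3],v[4]
    T=[((38,-172.5,hb),qt(636,170)),((-38,-172.5,hb/2),qt(616,292)),((-38,172.5,hb/2),qt(68,200)),((35,150,80),qt(113,68)),((-35,150,80),qt(101,192)),((35,150+ts,80),qt(87,65))]
    S=[((38,172.5,0),qs(235,535)),((38,-172.5,hb),qs(90,130)),((-38,172.5,hb),qs(386,475)),((35,150+ts,80),qs(235,393)),((-35,150+ts,80),qs(380,372)),((16,-170,41),qs(117,86)),((-16,-170,41),qs(180,80))]
    return T,S
def res(v):
    c,sn=np.cos(v[2]),np.sin(v[2]); r=[]
    for cam,L in zip((t,s),obs(v)):
        P=np.array([p for p,_ in L])/1000.; W=np.c_[c*P[:,0]-sn*P[:,1]+v[0],sn*P[:,0]+c*P[:,1]+v[1],P[:,2]]
        r.append((proj(cam,W)-np.array([q for _,q in L])).ravel())
    return np.concatenate(r)
o=least_squares(res,[.61,0,-.19,12,15],x_scale=[.01,.01,.01,5,5],loss='soft_l1')
print('cradle',o.x,np.degrees(o.x[2]));print(res(o.x).reshape(-1,2).round(1).tolist())
# pin in scene: end face centre (625,312), far-end top of outline
print('pin +y end in scene @.042',ray(s,qs(624,311),.042))
x,y,a=o.x[:3]; u=np.array([-np.sin(a),np.cos(a)]); n=np.array([np.cos(a),np.sin(a)])
for k in(-.06-.12,-.05,.15): pass
st=np.array([x,y])+.15*u; print('stop',st,'pin target(-.19)',st-.19*u,'u',u)
```

```text
cradle [ 6.12940016e-01 -1.13605545e-03 -1.93885949e-01  1.97544467e+01
  1.45059764e+01] -11.108846593296054
[[1.4, 0.4], [1.2, 0.7], [0.2, 0.4], [0.2, -0.2], [-1.6, -2.0], [0.6, -0.4], [0.2, 1.6], [-1.1, -1.2], [1.3, 0.9], [-0.0, 0.8], [0.7, -0.4], [0.6, 0.3], [-0.8, -0.0]]
pin +y end in scene @.042 [0.45821809 0.14018327 0.042     ]
stop [0.64184104 0.14605338] pin target(-.19) [ 0.60523308 -0.04038657] u [0.19267348 0.98126293]
```

```bash
cat >> h.py <<'E'
from scipy.spatial.transform import Rotation as Ro
def to(p,yaw=78.9):
    s=robot.state(); R=Ro.from_euler('xyz',s['tool_rot']); G=Ro.from_euler('xyz',[180,0,yaw],degrees=True)
    print('t',round(float(s['time_s']),2),'pos',np.round(s['tool_pos'],4),'rpy',np.degrees(s['tool_rot']).round(2),'F',np.round(s['contact_force'],1),'gap',round(float(s['finger_gap']),4),'gf',round(float(s['gripper_force']),1))
    print('slide',R.inv().apply(np.array(p)-s['tool_pos']).round(4),'rot',np.degrees((R.inv()*G).as_rotvec()).round(2))
E
python3 -m crank '[{"slide":[0.025,-0.017,0],"rot":[0,0,-6],"gripper":0.085},{"slide":[0.057,-0.040,0],"rot":[0,0,-12],"gripper":0.085},{"slide":[0.090,-0.063,0],"rot":[0,0,-18],"gripper":0.085},{"slide":[0.123,-0.086,0],"rot":[0,0,-24],"gripper":0.085},{"slide":[0.150,-0.105,0],"rot":[0,0,-30],"gripper":0.085}]'
python3 -c "
from h import *
to([.43,-.33,.231]); to([.439,.036,.15])"
```

```text
time_s: 0.52
tool_pos: [0.3424, -0.478, 0.2311]
tool_rot: [-3.141, -0.0, 0.89]
contact_force: [0.5, -0.8, 1.0]
finger_gap: 0.0851
gripper_force: 0.0
t 0.52 pos [ 0.3424 -0.478   0.2311] rpy [-1.7998e+02 -3.0000e-02  5.0980e+01] F [ 0.5 -0.8  1. ] gap 0.0851 gf 0.0
slide [ 0.1701 -0.0252  0.0002] rot [-2.000e-02 -3.000e-02 -2.792e+01]
t 0.52 pos [ 0.3424 -0.478   0.2311] rpy [-1.7998e+02 -3.0000e-02  5.0980e+01] F [ 0.5 -0.8  1. ] gap 0.0851 gf 0.0
slide [ 0.4601 -0.2486  0.0814] rot [-2.000e-02 -3.000e-02 -2.792e+01]
```

```bash
python3 -m crank '[{"slide":[0.036,-0.005,0],"rot":[0,0,-6],"gripper":0.085},{"slide":[0.072,-0.010,0],"rot":[0,0,-12],"gripper":0.085},{"slide":[0.108,-0.015,0],"rot":[0,0,-18],"gripper":0.085},{"slide":[0.142,-0.021,0],"rot":[0,0,-24],"gripper":0.085},{"slide":[0.170,-0.025,0],"rot":[0,0,-27.9],"gripper":0.085}]' >/dev/null
python3 -m crank '[{"slide":[0.035,-0.006,0],"rot":[0,0,0],"gripper":0.085},{"slide":[0.073,-0.012,0],"rot":[0,0,0],"gripper":0.085},{"slide":[0.111,-0.019,0],"rot":[0,0,0],"gripper":0.085},{"slide":[0.149,-0.025,0.01],"rot":[0,0,0],"gripper":0.085},{"slide":[0.185,-0.031,0.02],"rot":[0,0,0],"gripper":0.085}]' >/dev/null
python3 -c "
from h import *
to([.439,.036,.11])"
```

```text
t 1.35 pos [ 0.4359 -0.1441  0.2114] rpy [1.7994e+02 2.0000e-02 7.8520e+01] F [ 1.  -0.2  0.3] gap 0.0847 gf 0.0
slide [ 0.1771 -0.033   0.1013] rot [ 0.06  0.02 -0.38]
```

```bash
python3 -m crank '[{"slide":[0.038,-0.007,0.02],"rot":[0,0,-0.4],"gripper":0.085},{"slide":[0.075,-0.014,0.04],"rot":[0,0,-0.4],"gripper":0.085},{"slide":[0.112,-0.021,0.06],"rot":[0,0,-0.4],"gripper":0.085},{"slide":[0.148,-0.028,0.08],"rot":[0,0,-0.4],"gripper":0.085},{"slide":[0.177,-0.033,0.10],"rot":[0,0,-0.4],"gripper":0.085}]' >/dev/null
python3 -m crank '[{"slide":[0,0,0.005],"rot":[0,0,0],"gripper":0.085},{"slide":[0,0,0.01],"rot":[0,0,0],"gripper":0.085},{"slide":[0,0,0.01],"rot":[0,0,0],"gripper":0.085}]' >/dev/null
python3 - <<'E'
from h import *
to([.439,.036,.026])
s=snap('scene','s1'); t=snap('top','t1')
a=cv2.resize(s['frame'][170:270,240:340,::-1],(400,400),interpolation=cv2.INTER_CUBIC)
b=cv2.resize(t['frame'][165:265,225:325,::-1],(400,400),interpolation=cv2.INTER_CUBIC)
cv2.imwrite('pics/v1.png',np.hstack([a,b]))
E
```

```text
t 2.02 pos [0.4384 0.0337 0.1005] rpy [-1.799e+02  3.000e-02  7.893e+01] F [ 0.  -0.9  0.6] gap 0.0851 gf 0.0
slide [0.0024 0.0003 0.0745] rot [-0.1   0.03  0.03]
```

View pics/v1.png

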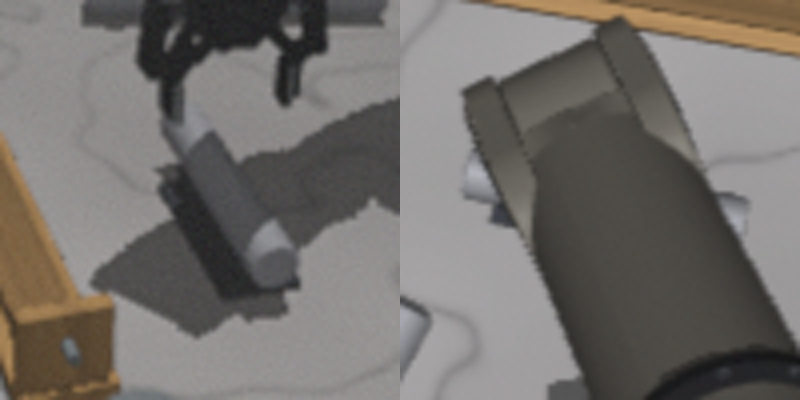

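The gripper hangs above the pin with a finger on each side (scene half: tips at about (173,112) and (288,100) in the crop), and the arm hides the pin from the top camera. I'll descend and close.

```bash
python3 -m crank '[{"slide":[0.001,0,0.015],"rot":[0,0,0],"gripper":0.085},{"slide":[0.002,0,0.030],"rot":[0,0,0],"gripper":0.085},{"slide":[0.002,0,0.045],"rot":[0,0,0],"gripper":0.085},{"slide":[0.002,0,0.060],"rot":[0,0,0],"gripper":0.085},{"slide":[0.002,0,0.074],"rot":[0,0,0],"gripper":0.085}]'
python3 -m crank '[{"slide":[0,0,0],"rot":[0,0,0],"gripper":0.07},{"slide":[0,0,0],"rot":[0,0,0],"gripper":0.06},{"slide":[0,0,0],"rot":[0,0,0],"gripper":0.052},{"slide":[0,0,0],"rot":[0,0,0],"gripper":0.048},{"slide":[0,0,0],"rot":[0,0,0],"gripper":0.048}]'
python3 -m crank '[{"slide":[0,0,0],"rot":[0,0,0],"gripper":0.044},{"slide":[0,0,0],"rot":[0,0,0],"gripper":0.042},{"slide":[0,0,0],"rot":[0,0,0],"gripper":0.042}]'
```

```text
time_s: 2.53
tool_pos: [0.44, 0.0347, 0.0274]
tool_rot: [3.14, 0.0, 1.375]
contact_force: [0.4, -0.1, -0.2]
finger_gap: 0.085
gripper_force: 0.0
time_s: 2.95
tool_pos: [0.44, 0.0358, 0.0282]
tool_rot: [3.14, -0.0, 1.377]
contact_force: [0.8, 0.0, 0.6]
finger_gap: 0.0482
gripper_force: 0.0
time_s: 3.2
tool_pos: [0.4395, 0.036, 0.0276]
tool_rot: [3.141, -0.0, 1.377]
contact_force: [-0.6, -0.8, -0.3]
finger_gap: 0.0414
gripper_force: 0.0
```

```bash
python3 -m crank '[{"slide":[0,0,0],"rot":[0,0,0],"gripper":0.036},{"slide":[0,0,0],"rot":[0,0,0],"gripper":0.03},{"slide":[0,0,0],"rot":[0,0,0],"gripper":0.03},{"slide":[0,0,0],"rot":[0,0,0],"gripper":0.03}]'
python3 -m crank '[{"slide":[0,0,-0.01],"rot":[0,0,0],"gripper":0.03},{"slide":[0,0,-0.025],"rot":[0,0,0],"gripper":0.03},{"slide":[0,0,-0.045],"rot":[0,0,0],"gripper":0.03},{"slide":[0,0,-0.065],"rot":[0,0,0],"gripper":0.03},{"slide":[0,0,-0.08],"rot":[0,0,0],"gripper":0.03}]'
python3 - <<'E'
from h import *
to([.6085,-.025,.14])
E
```

```text
time_s: 3.53
tool_pos: [0.4392, 0.0361, 0.0278]
tool_rot: [-3.141, 0.0, 1.377]
contact_force: [-5.6, 0.6, 17.1]
finger_gap: 0.0382
gripper_force: 58.1
time_s: 3.95
tool_pos: [0.4393, 0.0362, 0.109]
tool_rot: [3.141, -0.0, 1.378]
contact_force: [0.3, 0.7, -3.4]
finger_gap: 0.0383
gripper_force: 61.7
t 3.95 pos [0.4393 0.0362 0.109 ] rpy [ 1.7999e+02 -2.0000e-02  7.8930e+01] F [ 0.3  0.7 -3.4] gap 0.0383 gf 61.7
slide [-0.0276  0.1778 -0.031 ] rot [ 0.01 -0.02  0.03]
```

```bash
python3 -m crank '[{"slide":[-0.004,0.025,-0.01],"rot":[0,0,0],"gripper":0.03},{"slide":[-0.010,0.062,-0.01],"rot":[0,0,0],"gripper":0.03},{"slide":[-0.016,0.100,-0.01],"rot":[0,0,0],"gripper":0.03},{"slide":[-0.022,0.135,-0.01],"rot":[0,0,0],"gripper":0.03},{"slide":[-0.025,0.160,-0.01],"rot":[0,0,0],"gripper":0.03}]' >/dev/null
python3 -m crank '[{"slide":[-0.0026,0.012,0.01],"rot":[0,0,0],"gripper":0.03},{"slide":[-0.0026,0.0178,0.025],"rot":[0,0,0],"gripper":0.03},{"slide":[-0.0026,0.0178,0.03],"rot":[0,0,0],"gripper":0.03},{"slide":[-0.0026,0.0178,0.03],"rot":[0,0,0],"gripper":0.03},{"slide":[-0.0026,0.0178,0.03],"rot":[0,0,0],"gripper":0.03}]' >/dev/null
python3 - <<'E'
from h import *
to([.6085,-.025,.0385])
s=snap('scene','s2'); t=snap('top','t2')
a=cv2.resize(s['frame'][185:275,205:295,::-1],(400,400),interpolation=cv2.INTER_CUBIC)
b=cv2.resize(t['frame'][110:210,235:335,::-1],(400,400),interpolation=cv2.INTER_CUBIC)
cv2.imwrite('pics/v2.png',np.hstack([a,b]))
E
```

```text
t 4.78 pos [ 0.6078 -0.0248  0.0875] rpy [-1.7994e+02 -1.0000e-02  7.8950e+01] F [-0.7 -0.8 -3.6] gap 0.0385 gf 61.7
slide [-0.      0.0008  0.049 ] rot [-0.06 -0.01  0.05]
```

View pics/v2.png

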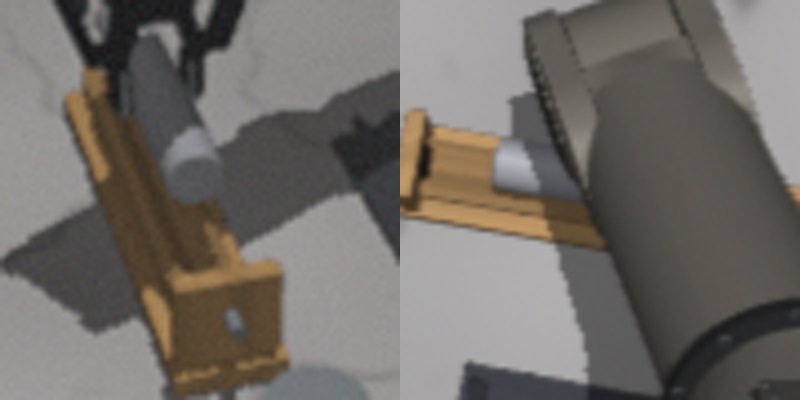

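Run:
```python
from h import *
s=load('s2'); t=load('t2')
a=ray(t,((95+.5)/4-.5+235,(166+.5)/4-.5+110),.102); b=ray(s,((193+.5)/4.444-.5+205,(178+.5)/4.444-.5+185),.102)
u=np.array([.1927,.9813]); n=np.array([.9813,-.1927]); st=np.array([.6418,.1461])
for P in(a,b): print(P.round(4),'along',(P[:2]-st)@u,'lat',(P[:2]-st)@n)
print('tcp lat',(np.array([.6078,-.0248])-st)@n,'along',(np.array([.6078,-.0248])-st)@u)
# groove line at open-end & stop, via top view V peaks both sides re-check: silhouette of outer base edges at y=+0.05
```

```text
[0.6273 0.0863 0.102 ] along -0.06143940891848572 lat -0.002715823049459362
[0.6286 0.0779 0.102 ] along -0.06945717030379626 lat 0.00017288113920715763
tcp lat -0.0004317700000000303 along -0.17425596999999998
```

```bash
python3 -m crank '[{"slide":[0,0.0004,0.008],"rot":[0,0,0],"gripper":0.03},{"slide":[0,0.0004,0.02],"rot":[0,0,0],"gripper":0.03},{"slide":[0,0.0004,0.032],"rot":[0,0,0],"gripper":0.03},{"slide":[0,0.0004,0.040],"rot":[0,0,0],"gripper":0.03},{"slide":[0,0.0004,0.042],"rot":[0,0,0],"gripper":0.03}]'
python3 -m crank '[{"slide":[0,0,0.001],"rot":[0,0,0],"gripper":0.03},{"slide":[0,0,0.002],"rot":[0,0,0],"gripper":0.03},{"slide":[0,0,0.003],"rot":[0,0,0],"gripper":0.03}]'
```

```text
time_s: 5.3
tool_pos: [0.6076, -0.0253, 0.043]
tool_rot: [-3.139, 0.0, 1.377]
contact_force: [-1.0, 0.2, -3.6]
finger_gap: 0.0382
gripper_force: 61.8
time_s: 5.55
tool_pos: [0.6092, -0.0252, 0.0426]
tool_rot: [3.141, -0.0, 1.377]
contact_force: [-0.0, -0.2, -4.0]
finger_gap: 0.0381
gripper_force: 61.8
```

```bash
python3 -m crank '[{"slide":[0,0,0.0007],"rot":[0,0,0],"gripper":0.03},{"slide":[0,0,0.0015],"rot":[0,0,0],"gripper":0.03},{"slide":[0,0,0.0015],"rot":[0,0,0],"gripper":0.03}]'
python3 -m crank '[{"slide":[0,0,0.0007],"rot":[0,0,0],"gripper":0.03},{"slide":[0,0,0.001],"rot":[0,0,0],"gripper":0.03},{"slide":[0,0,0.001],"rot":[0,0,0],"gripper":0.03}]'
```

```text
time_s: 5.8
tool_pos: [0.609, -0.0254, 0.0409]
tool_rot: [3.141, -0.0, 1.377]
contact_force: [-0.4, -0.4, -3.7]
finger_gap: 0.0382
gripper_force: 61.8
time_s: 6.05
tool_pos: [0.609, -0.0253, 0.0399]
tool_rot: [3.141, -0.0, 1.377]
contact_force: [-0.0, 0.5, -3.6]
finger_gap: 0.0383
gripper_force: 61.8
```

```bash
python3 -m crank '[{"slide":[0,0,0.0004],"rot":[0,0,0],"gripper":0.03},{"slide":[0,0,0.0008],"rot":[0,0,0],"gripper":0.03},{"slide":[0,0,0.0008],"rot":[0,0,0],"gripper":0.03}]'
```

```text
time_s: 6.3
tool_pos: [0.6093, -0.0254, 0.0395]
tool_rot: [3.141, 0.0, 1.377]
contact_force: [0.6, -0.8, 4.3]
finger_gap: 0.0381
gripper_force: 62.6
```

```bash
python3 -m crank '[{"slide":[0,0,0.0004],"rot":[0,0,0],"gripper":0.03},{"slide":[0,0,0.0006],"rot":[0,0,0],"gripper":0.03},{"slide":[0,0,0.0006],"rot":[0,0,0],"gripper":0.03}]'
```

```text
time_s: 6.55
tool_pos: [0.6094, -0.0255, 0.0393]
tool_rot: [3.14, 0.0, 1.377]
contact_force: [-3.5, -1.5, 11.6]
finger_gap: 0.038
gripper_force: 63.5
```

```bash
python3 -m crank '[{"slide":[0,0,0],"rot":[0,0,0],"gripper":0.039},{"slide":[0,0,0],"rot":[0,0,0],"gripper":0.041},{"slide":[0,0,0],"rot":[0,0,0],"gripper":0.044},{"slide":[0,0,0],"rot":[0,0,0],"gripper":0.05},{"slide":[0,0,0],"rot":[0,0,0],"gripper":0.06}]'
python3 -m crank '[{"slide":[0,0,-0.01],"rot":[0,0,0],"gripper":0.07},{"slide":[0,0,-0.03],"rot":[0,0,0],"gripper":0.07},{"slide":[0,0,-0.06],"rot":[0,0,0],"gripper":0.07},{"slide":[0,0,-0.09],"rot":[0,0,0],"gripper":0.05},{"slide":[0,0,-0.11],"rot":[0,0,0],"gripper":0.02}]'
python3 - <<'E'
from h import *
u=np.array([.1927,.9813]); st=np.array([.6418,.1461]); p=st-(.175+.11+.06)*u; print(p)
to([*p,.15])
E
```

```text
time_s: 6.97
tool_pos: [0.6089, -0.0252, 0.0383]
tool_rot: [-3.141, -0.0, 1.377]
contact_force: [0.0, 0.2, -0.0]
finger_gap: 0.0595
gripper_force: 0.0
time_s: 7.38
tool_pos: [0.6096, -0.025, 0.1518]
tool_rot: [3.139, -0.001, 1.378]
contact_force: [-0.5, 0.6, 0.1]
finger_gap: 0.0469
gripper_force: 0.0
[ 0.5753185 -0.1924485]
t 7.38 pos [ 0.6096 -0.025   0.1518] rpy [ 1.7988e+02 -4.0000e-02  7.8930e+01] F [-0.5  0.6  0.1] gap 0.0469 gf 0.0
slide [-0.1709 -0.0015  0.0017] rot [ 0.12 -0.04  0.03]
```

```bash
python3 -m crank '[{"slide":[-0.030,0,0],"rot":[0,0,0],"gripper":0.0},{"slide":[-0.07,-0.001,0],"rot":[0,0,0],"gripper":0.0},{"slide":[-0.11,-0.001,0],"rot":[0,0,0],"gripper":0.0},{"slide":[-0.145,-0.0015,0.01],"rot":[0,0,0],"gripper":0.0},{"slide":[-0.165,-0.0015,0.03],"rot":[0,0,0],"gripper":0.0}]' >/dev/null
python3 -m crank '[{"slide":[0,0,0.02],"rot":[0,0,0],"gripper":0},{"slide":[0,0,0.045],"rot":[0,0,0],"gripper":0},{"slide":[0,0,0.06],"rot":[0,0,0],"gripper":0},{"slide":[0,0,0.06],"rot":[0,0,0],"gripper":0}]'
python3 - <<'E'
from h import *
u=np.array([.1927,.9813]); st=np.array([.6418,.1461]); p=st-(.175+.11+.05)*u
to([*p,.047])
s=snap('scene','s3'); t=snap('top','t3')
a=cv2.resize(s['frame'][185:275,205:295,::-1],(400,400),interpolation=cv2.INTER_CUBIC)
b=cv2.resize(t['frame'][110:210,235:335,::-1],(400,400),interpolation=cv2.INTER_CUBIC)
cv2.imwrite('pics/v3.png',np.hstack([a,b]))
E
```

```text
time_s: 8.13
tool_pos: [0.574, -0.1866, 0.056]
tool_rot: [-3.138, -0.001, 1.377]
contact_force: [-1.3, 0.4, -0.5]
finger_gap: 0.0002
gripper_force: 0.0
t 8.13 pos [ 0.574  -0.1866  0.056 ] rpy [-1.7977e+02 -4.0000e-02  7.8900e+01] F [-1.3  0.4 -0.5] gap 0.0002 gf 0.0
slide [0.0045 0.0025 0.009 ] rot [-0.23 -0.04  0.  ]
```

View pics/v3.png

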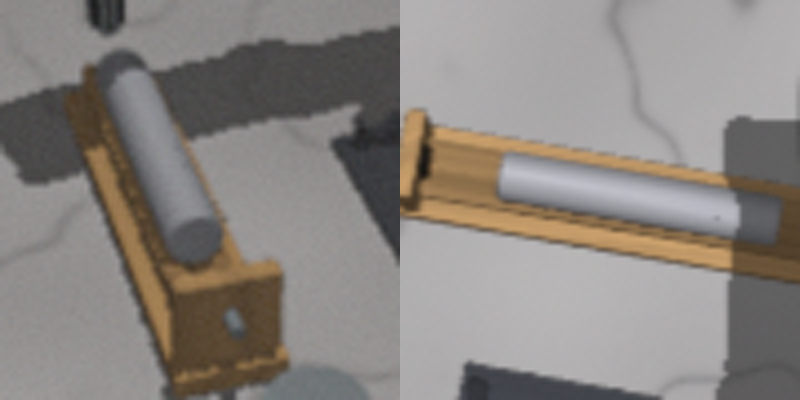

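The pin now lies in the groove, parallel to it. Its ends in the top half are at about (500,177) and (779,220), and the buffer at (425,160) is well clear. The closed fingers stand behind its tail.

```bash
python3 - <<'E'
from h import *
t=load('t3'); u=np.array([.1927,.9813]); n=np.array([.9813,-.1927]); st=np.array([.6418,.1461])
for x,y in((100,177),(379,220)):
    P=ray(t,((x+.5)/4-.5+235,(y+.5)/4-.5+110),.053); print(P.round(4),(P[:2]-st)@u,(P[:2]-st)@n)
E
python3 -m crank '[{"slide":[0,0.0015,0.004],"rot":[0.2,0,0],"gripper":0},{"slide":[0,0.0025,0.009],"rot":[0.2,0,0],"gripper":0},{"slide":[0.005,0.0025,0.009],"rot":[0.2,0,0],"gripper":0},{"slide":[0.012,0.0025,0.009],"rot":[0.2,0,0],"gripper":0},{"slide":[0.020,0.0025,0.009],"rot":[0.2,0,0],"gripper":0}]'
```

```text
[0.6289 0.0861 0.053 ] -0.06133163701521794 -0.0011095004460414722
[ 0.5896 -0.1306  0.053 ] -0.28156915159655876 0.0021222489728737574
time_s: 8.65
tool_pos: [0.5823, -0.1671, 0.0498]
tool_rot: [-3.138, -0.0, 1.377]
contact_force: [-0.1, 0.1, 0.1]
finger_gap: 0.0
gripper_force: 0.0
```

```bash
cat > g.py <<'E'
import sys
from station import robot
s=robot.state(); f=s['contact_force']; p=s['tool_pos']
push=-(f[0]*.1927+f[1]*.9813); al=(p[0]-.6418)*.1927+(p[1]-.1461)*.9813
print('push %.2f Fz %.1f lat %.1f along %.4f z %.4f t %.2f'%(push,f[2],f[0]*.9813-f[1]*.1927,al,p[2],s['time_s']))
sys.exit(push>float(sys.argv[1]))
E
python3 g.py 5 && python3 -m crank '[{"slide":[0.005,0,0],"rot":[0,0,0],"gripper":0},{"slide":[0.010,0,0],"rot":[0,0,0],"gripper":0},{"slide":[0.014,0,0],"rot":[0,0,0],"gripper":0},{"slide":[0.017,0,0],"rot":[0,0,0],"gripper":0},{"slide":[0.018,0,0],"rot":[0,0,0],"gripper":0}]' >/dev/null; python3 g.py 5 && 
python3 -m crank '[{"slide":[0.001,0,0],"rot":[0,0,0],"gripper":0},{"slide":[0.002,0,0],"rot":[0,0,0],"gripper":0},{"slide":[0.003,0,0],"rot":[0,0,0],"gripper":0}]' >/dev/null; python3 g.py 5 && 
python3 -m crank '[{"slide":[0.001,0,0],"rot":[0,0,0],"gripper":0},{"slide":[0.002,0,0],"rot":[0,0,0],"gripper":0},{"slide":[0.003,0,0],"rot":[0,0,0],"gripper":0}]' >/dev/null; python3 g.py 5 && 
python3 -m crank '[{"slide":[0.001,0,0],"rot":[0,0,0],"gripper":0},{"slide":[0.002,0,0],"rot":[0,0,0],"gripper":0},{"slide":[0.003,0,0],"rot":[0,0,0],"gripper":0}]' >/dev/null; python3 g.py 5
```

```text
push -0.12 Fz 0.1 lat -0.1 along -0.3188 z 0.0498 t 8.65
push -0.12 Fz 0.1 lat -0.1 along -0.3188 z 0.0498 t 8.65
push -0.12 Fz 0.1 lat -0.1 along -0.3188 z 0.0498 t 8.65
push -0.12 Fz 0.1 lat -0.1 along -0.3188 z 0.0498 t 8.65
push -0.12 Fz 0.1 lat -0.1 along -0.3188 z 0.0498 t 8.65False
False
False
False
False
```

```bash
sed -i 's/sys.exit(push>float(sys.argv\[1\]))/sys.exit(int(push>float(sys.argv[1])))/' g.py
python3 g.py 5 && python3 -m crank '[{"slide":[0.005,0,0],"rot":[0,0,0],"gripper":0},{"slide":[0.010,0,0],"rot":[0,0,0],"gripper":0},{"slide":[0.014,0,0],"rot":[0,0,0],"gripper":0},{"slide":[0.017,0,0],"rot":[0,0,0],"gripper":0},{"slide":[0.018,0,0],"rot":[0,0,0],"gripper":0}]' >/dev/null; python3 g.py 5 && 
python3 -m crank '[{"slide":[0.001,0,0],"rot":[0,0,0],"gripper":0},{"slide":[0.002,0,0],"rot":[0,0,0],"gripper":0},{"slide":[0.003,0,0],"rot":[0,0,0],"gripper":0}]' >/dev/null; python3 g.py 5 && 
python3 -m crank '[{"slide":[0.001,0,0],"rot":[0,0,0],"gripper":0},{"slide":[0.002,0,0],"rot":[0,0,0],"gripper":0},{"slide":[0.003,0,0],"rot":[0,0,0],"gripper":0}]' >/dev/null; python3 g.py 5 && 
python3 -m crank '[{"slide":[0.001,0,0],"rot":[0,0,0],"gripper":0},{"slide":[0.002,0,0],"rot":[0,0,0],"gripper":0},{"slide":[0.003,0,0],"rot":[0,0,0],"gripper":0}]' >/dev/null; python3 g.py 5
```

```text
push -0.12 Fz 0.1 lat -0.1 along -0.3188 z 0.0498 t 8.65
push 0.35 Fz 0.7 lat 0.4 along -0.3009 z 0.0495 t 9.07
push -0.19 Fz -0.3 lat -0.1 along -0.2988 z 0.0494 t 9.32
push 3.06 Fz 0.1 lat 0.4 along -0.2956 z 0.0494 t 9.57
push 3.35 Fz -0.3 lat 0.4 along -0.2930 z 0.0494 t 9.82
```

```bash
python3 -m crank '[{"slide":[0.001,0,0],"rot":[0,0,0],"gripper":0},{"slide":[0.002,0,0],"rot":[0,0,0],"gripper":0},{"slide":[0.003,0,0],"rot":[0,0,0],"gripper":0},{"slide":[0.004,0,0],"rot":[0,0,0],"gripper":0},{"slide":[0.005,0,0],"rot":[0,0,0],"gripper":0}]' >/dev/null; python3 g.py 5.5 && 
python3 -m crank '[{"slide":[0.001,0,0],"rot":[0,0,0],"gripper":0},{"slide":[0.002,0,0],"rot":[0,0,0],"gripper":0},{"slide":[0.003,0,0],"rot":[0,0,0],"gripper":0},{"slide":[0.004,0,0],"rot":[0,0,0],"gripper":0},{"slide":[0.005,0,0],"rot":[0,0,0],"gripper":0}]' >/dev/null; python3 g.py 5.5 && 
python3 -m crank '[{"slide":[0.001,0,0],"rot":[0,0,0],"gripper":0},{"slide":[0.002,0,0],"rot":[0,0,0],"gripper":0},{"slide":[0.003,0,0],"rot":[0,0,0],"gripper":0},{"slide":[0.004,0,0],"rot":[0,0,0],"gripper":0},{"slide":[0.005,0,0],"rot":[0,0,0],"gripper":0}]' >/dev/null; python3 g.py 5.5 && 
python3 -m crank '[{"slide":[0.001,0,0],"rot":[0,0,0],"gripper":0},{"slide":[0.002,0,0],"rot":[0,0,0],"gripper":0},{"slide":[0.003,0,0],"rot":[0,0,0],"gripper":0},{"slide":[0.004,0,0],"rot":[0,0,0],"gripper":0},{"slide":[0.005,0,0],"rot":[0,0,0],"gripper":0}]' >/dev/null; python3 g.py 5.5 && 
python3 -m crank '[{"slide":[0.001,0,0],"rot":[0,0,0],"gripper":0},{"slide":[0.002,0,0],"rot":[0,0,0],"gripper":0},{"slide":[0.003,0,0],"rot":[0,0,0],"gripper":0},{"slide":[0.004,0,0],"rot":[0,0,0],"gripper":0},{"slide":[0.005,0,0],"rot":[0,0,0],"gripper":0}]' >/dev/null; python3 g.py 5.5
python3 - <<'E'
from h import *
u=np.array([.1927,.9813]); n=np.array([.9813,-.1927]); st=np.array([.6418,.1461])
t=snap('top','t4'); s=snap('scene','s4')
b=cv2.resize(t['frame'][120:190,225:335,::-1],(770,490),interpolation=cv2.INTER_CUBIC); cv2.imwrite('pics/v4.png',b)
E
```

```text
push 2.85 Fz 0.5 lat 1.1 along -0.2874 z 0.0494 t 10.23
push 3.40 Fz -0.5 lat 0.5 along -0.2824 z 0.0494 t 10.65
push 3.71 Fz -1.1 lat 0.7 along -0.2774 z 0.0494 t 11.07
push 3.15 Fz 0.0 lat 0.1 along -0.2725 z 0.0494 t 11.48
push 3.00 Fz -0.9 lat 0.6 along -0.2674 z 0.0494 t 11.90
```

View pics/v4.png

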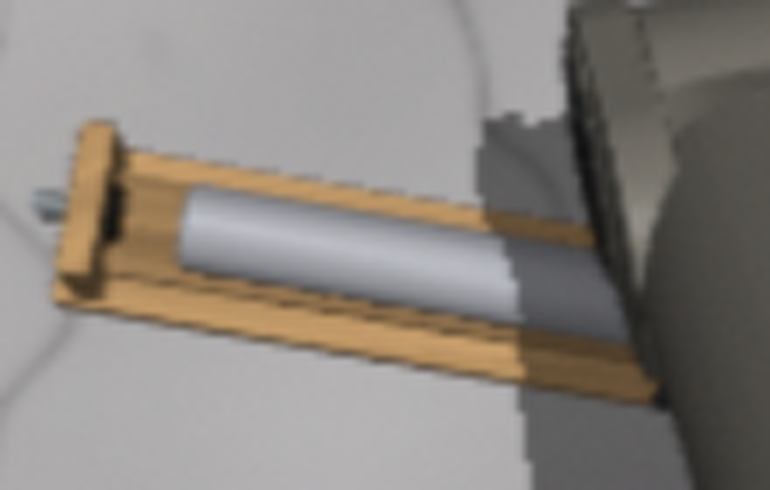

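The pin's front end is at (187,228) and the buffer's tip at about (122,210), a gap of about 25 mm. Sliding takes about 3.2 N. I'll go on 14 mm at moderate speed, then finely.

```bash
python3 -m crank '[{"slide":[0.0007,0,0],"rot":[0,0,0],"gripper":0},{"slide":[0.0014,0,0],"rot":[0,0,0],"gripper":0},{"slide":[0.0021,0,0],"rot":[0,0,0],"gripper":0},{"slide":[0.0028,0,0],"rot":[0,0,0],"gripper":0},{"slide":[0.0035,0,0],"rot":[0,0,0],"gripper":0}]' >/dev/null; python3 g.py 5.2 && 
python3 -m crank '[{"slide":[0.0007,0,0],"rot":[0,0,0],"gripper":0},{"slide":[0.0014,0,0],"rot":[0,0,0],"gripper":0},{"slide":[0.0021,0,0],"rot":[0,0,0],"gripper":0},{"slide":[0.0028,0,0],"rot":[0,0,0],"gripper":0},{"slide":[0.0035,0,0],"rot":[0,0,0],"gripper":0}]' >/dev/null; python3 g.py 5.2 && 
python3 -m crank '[{"slide":[0.0007,0,0],"rot":[0,0,0],"gripper":0},{"slide":[0.0014,0,0],"rot":[0,0,0],"gripper":0},{"slide":[0.0021,0,0],"rot":[0,0,0],"gripper":0},{"slide":[0.0028,0,0],"rot":[0,0,0],"gripper":0},{"slide":[0.0035,0,0],"rot":[0,0,0],"gripper":0}]' >/dev/null; python3 g.py 5.2 && 
python3 -m crank '[{"slide":[0.0007,0,0],"rot":[0,0,0],"gripper":0},{"slide":[0.0014,0,0],"rot":[0,0,0],"gripper":0},{"slide":[0.0021,0,0],"rot":[0,0,0],"gripper":0},{"slide":[0.0028,0,0],"rot":[0,0,0],"gripper":0},{"slide":[0.0035,0,0],"rot":[0,0,0],"gripper":0}]' >/dev/null; python3 g.py 5.2
```

```text
push 3.89 Fz -0.6 lat 1.2 along -0.2640 z 0.0494 t 12.42
push 3.97 Fz -0.3 lat 0.7 along -0.2605 z 0.0494 t 12.83
push 3.46 Fz -0.2 lat -0.0 along -0.2570 z 0.0494 t 13.25
push 2.03 Fz -0.8 lat 0.9 along -0.2535 z 0.0494 t 13.67
```

```bash
python3 -m crank '[{"slide":[0.0002,0,0],"rot":[0,0,0],"gripper":0},{"slide":[0.0004,0,0],"rot":[0,0,0],"gripper":0}]' >/dev/null; python3 g.py 5 && 
python3 -m crank '[{"slide":[0.0002,0,0],"rot":[0,0,0],"gripper":0},{"slide":[0.0004,0,0],"rot":[0,0,0],"gripper":0}]' >/dev/null; python3 g.py 5 && 
python3 -m crank '[{"slide":[0.0002,0,0],"rot":[0,0,0],"gripper":0},{"slide":[0.0004,0,0],"rot":[0,0,0],"gripper":0}]' >/dev/null; python3 g.py 5 && 
python3 -m crank '[{"slide":[0.0002,0,0],"rot":[0,0,0],"gripper":0},{"slide":[0.0004,0,0],"rot":[0,0,0],"gripper":0}]' >/dev/null; python3 g.py 5 && 
python3 -m crank '[{"slide":[0.0002,0,0],"rot":[0,0,0],"gripper":0},{"slide":[0.0004,0,0],"rot":[0,0,0],"gripper":0}]' >/dev/null; python3 g.py 5 && 
python3 -m crank '[{"slide":[0.0002,0,0],"rot":[0,0,0],"gripper":0},{"slide":[0.0004,0,0],"rot":[0,0,0],"gripper":0}]' >/dev/null; python3 g.py 5 && 
python3 -m crank '[{"slide":[0.0002,0,0],"rot":[0,0,0],"gripper":0},{"slide":[0.0004,0,0],"rot":[0,0,0],"gripper":0}]' >/dev/null; python3 g.py 5 && 
python3 -m crank '[{"slide":[0.0002,0,0],"rot":[0,0,0],"gripper":0},{"slide":[0.0004,0,0],"rot":[0,0,0],"gripper":0}]' >/dev/null; python3 g.py 5 && 
python3 -m crank '[{"slide":[0.0002,0,0],"rot":[0,0,0],"gripper":0},{"slide":[0.0004,0,0],"rot":[0,0,0],"gripper":0}]' >/dev/null; python3 g.py 5 && 
python3 -m crank '[{"slide":[0.0002,0,0],"rot":[0,0,0],"gripper":0},{"slide":[0.0004,0,0],"rot":[0,0,0],"gripper":0}]' >/dev/null; python3 g.py 5 && 
python3 -m crank '[{"slide":[0.0002,0,0],"rot":[0,0,0],"gripper":0},{"slide":[0.0004,0,0],"rot":[0,0,0],"gripper":0}]' >/dev/null; python3 g.py 5 && 
python3 -m crank '[{"slide":[0.0002,0,0],"rot":[0,0,0],"gripper":0},{"slide":[0.0004,0,0],"rot":[0,0,0],"gripper":0}]' >/dev/null; python3 g.py 5 && 
python3 -m crank '[{"slide":[0.0002,0,0],"rot":[0,0,0],"gripper":0},{"slide":[0.0004,0,0],"rot":[0,0,0],"gripper":0}]' >/dev/null; python3 g.py 5 && 
python3 -m crank '[{"slide":[0.0002,0,0],"rot":[0,0,0],"gripper":0},{"slide":[0.0004,0,0],"rot":[0,0,0],"gripper":0}]' >/dev/null; python3 g.py 5
```

```text
push 2.75 Fz -0.1 lat 1.1 along -0.2530 z 0.0494 t 13.83
push 3.33 Fz -0.6 lat 0.4 along -0.2527 z 0.0494 t 14.00
push 2.84 Fz -0.0 lat 0.6 along -0.2524 z 0.0494 t 14.17
push 2.30 Fz -1.2 lat 0.5 along -0.2519 z 0.0494 t 14.33
push 3.86 Fz -0.8 lat 0.9 along -0.2515 z 0.0495 t 14.50
push 3.45 Fz -0.9 lat 0.3 along -0.2511 z 0.0495 t 14.67
push 3.51 Fz -0.3 lat 0.6 along -0.2507 z 0.0495 t 14.83
push 3.41 Fz -0.7 lat 0.3 along -0.2503 z 0.0494 t 15.00
push 3.57 Fz -0.3 lat 0.2 along -0.2499 z 0.0494 t 15.17
push 2.95 Fz -0.2 lat 0.8 along -0.2495 z 0.0494 t 15.33
push 2.94 Fz -1.5 lat 0.9 along -0.2492 z 0.0494 t 15.50
push 3.40 Fz 0.1 lat -0.4 along -0.2487 z 0.0494 t 15.67
push 3.33 Fz -1.1 lat 1.1 along -0.2484 z 0.0494 t 15.83
push 3.27 Fz -0.8 lat 0.8 along -0.2479 z 0.0495 t 16.00
```

Steady sliding at about 3.25 N. I'll go on.

```bash
python3 -m crank '[{"slide":[0.0002,0,0],"rot":[0,0,0],"gripper":0},{"slide":[0.0004,0,0],"rot":[0,0,0],"gripper":0}]' >/dev/null; python3 g.py 5 && 
python3 -m crank '[{"slide":[0.0002,0,0],"rot":[0,0,0],"gripper":0},{"slide":[0.0004,0,0],"rot":[0,0,0],"gripper":0}]' >/dev/null; python3 g.py 5 && 
python3 -m crank '[{"slide":[0.0002,0,0],"rot":[0,0,0],"gripper":0},{"slide":[0.0004,0,0],"rot":[0,0,0],"gripper":0}]' >/dev/null; python3 g.py 5 && 
python3 -m crank '[{"slide":[0.0002,0,0],"rot":[0,0,0],"gripper":0},{"slide":[0.0004,0,0],"rot":[0,0,0],"gripper":0}]' >/dev/null; python3 g.py 5 && 
python3 -m crank '[{"slide":[0.0002,0,0],"rot":[0,0,0],"gripper":0},{"slide":[0.0004,0,0],"rot":[0,0,0],"gripper":0}]' >/dev/null; python3 g.py 5 && 
python3 -m crank '[{"slide":[0.0002,0,0],"rot":[0,0,0],"gripper":0},{"slide":[0.0004,0,0],"rot":[0,0,0],"gripper":0}]' >/dev/null; python3 g.py 5 && 
python3 -m crank '[{"slide":[0.0002,0,0],"rot":[0,0,0],"gripper":0},{"slide":[0.0004,0,0],"rot":[0,0,0],"gripper":0}]' >/dev/null; python3 g.py 5 && 
python3 -m crank '[{"slide":[0.0002,0,0],"rot":[0,0,0],"gripper":0},{"slide":[0.0004,0,0],"rot":[0,0,0],"gripper":0}]' >/dev/null; python3 g.py 5 && 
python3 -m crank '[{"slide":[0.0002,0,0],"rot":[0,0,0],"gripper":0},{"slide":[0.0004,0,0],"rot":[0,0,0],"gripper":0}]' >/dev/null; python3 g.py 5 && 
python3 -m crank '[{"slide":[0.0002,0,0],"rot":[0,0,0],"gripper":0},{"slide":[0.0004,0,0],"rot":[0,0,0],"gripper":0}]' >/dev/null; python3 g.py 5 && 
python3 -m crank '[{"slide":[0.0002,0,0],"rot":[0,0,0],"gripper":0},{"slide":[0.0004,0,0],"rot":[0,0,0],"gripper":0}]' >/dev/null; python3 g.py 5 && 
python3 -m crank '[{"slide":[0.0002,0,0],"rot":[0,0,0],"gripper":0},{"slide":[0.0004,0,0],"rot":[0,0,0],"gripper":0}]' >/dev/null; python3 g.py 5 && 
python3 -m crank '[{"slide":[0.0002,0,0],"rot":[0,0,0],"gripper":0},{"slide":[0.0004,0,0],"rot":[0,0,0],"gripper":0}]' >/dev/null; python3 g.py 5 && 
python3 -m crank '[{"slide":[0.0002,0,0],"rot":[0,0,0],"gripper":0},{"slide":[0.0004,0,0],"rot":[0,0,0],"gripper":0}]' >/dev/null; python3 g.py 5 && 
python3 -m crank '[{"slide":[0.0002,0,0],"rot":[0,0,0],"gripper":0},{"slide":[0.0004,0,0],"rot":[0,0,0],"gripper":0}]' >/dev/null; python3 g.py 5 && 
python3 -m crank '[{"slide":[0.0002,0,0],"rot":[0,0,0],"gripper":0},{"slide":[0.0004,0,0],"rot":[0,0,0],"gripper":0}]' >/dev/null; python3 g.py 5 && 
python3 -m crank '[{"slide":[0.0002,0,0],"rot":[0,0,0],"gripper":0},{"slide":[0.0004,0,0],"rot":[0,0,0],"gripper":0}]' >/dev/null; python3 g.py 5 && 
python3 -m crank '[{"slide":[0.0002,0,0],"rot":[0,0,0],"gripper":0},{"slide":[0.0004,0,0],"rot":[0,0,0],"gripper":0}]' >/dev/null; python3 g.py 5
```

```text
push 3.63 Fz -1.2 lat 0.8 along -0.2475 z 0.0495 t 16.17
push 3.64 Fz -0.4 lat 0.9 along -0.2471 z 0.0494 t 16.33
push 2.54 Fz 0.6 lat 1.0 along -0.2467 z 0.0494 t 16.50
push 3.55 Fz -1.0 lat -0.0 along -0.2463 z 0.0494 t 16.67
push 3.40 Fz -1.1 lat 1.0 along -0.2459 z 0.0494 t 16.83
push 3.23 Fz -0.6 lat 0.2 along -0.2455 z 0.0494 t 17.00
push 2.85 Fz -0.0 lat 0.5 along -0.2451 z 0.0494 t 17.17
push 2.75 Fz -0.2 lat 1.2 along -0.2447 z 0.0494 t 17.33
push 2.10 Fz -0.2 lat 1.0 along -0.2443 z 0.0494 t 17.50
push 3.81 Fz -0.3 lat 0.6 along -0.2439 z 0.0494 t 17.67
push 2.82 Fz -0.6 lat 1.0 along -0.2435 z 0.0494 t 17.83
push 2.95 Fz -1.2 lat 1.0 along -0.2431 z 0.0494 t 18.00
push 3.33 Fz -0.6 lat 1.4 along -0.2427 z 0.0494 t 18.17
push 2.79 Fz -0.6 lat 1.0 along -0.2423 z 0.0495 t 18.33
push 3.06 Fz 0.2 lat 0.1 along -0.2419 z 0.0494 t 18.50
push 3.26 Fz -0.6 lat 2.0 along -0.2415 z 0.0494 t 18.67
push 3.03 Fz -0.7 lat 1.0 along -0.2411 z 0.0494 t 18.83
push 4.21 Fz 0.3 lat 0.5 along -0.2407 z 0.0494 t 19.00
```

```bash
python3 -m crank '[{"slide":[0.0002,0,0],"rot":[0,0,0],"gripper":0},{"slide":[0.0003,0,0],"rot":[0,0,0],"gripper":0}]' >/dev/null; python3 g.py 5 && 
python3 -m crank '[{"slide":[0.0002,0,0],"rot":[0,0,0],"gripper":0},{"slide":[0.0003,0,0],"rot":[0,0,0],"gripper":0}]' >/dev/null; python3 g.py 5 && 
python3 -m crank '[{"slide":[0.0002,0,0],"rot":[0,0,0],"gripper":0},{"slide":[0.0004,0,0],"rot":[0,0,0],"gripper":0}]' >/dev/null; python3 g.py 5 && 
python3 -m crank '[{"slide":[0.0002,0,0],"rot":[0,0,0],"gripper":0},{"slide":[0.0004,0,0],"rot":[0,0,0],"gripper":0}]' >/dev/null; python3 g.py 5 && 
python3 -m crank '[{"slide":[0.0002,0,0],"rot":[0,0,0],"gripper":0},{"slide":[0.0004,0,0],"rot":[0,0,0],"gripper":0}]' >/dev/null; python3 g.py 5 && 
python3 -m crank '[{"slide":[0.0002,0,0],"rot":[0,0,0],"gripper":0},{"slide":[0.0004,0,0],"rot":[0,0,0],"gripper":0}]' >/dev/null; python3 g.py 5 && 
python3 -m crank '[{"slide":[0.0002,0,0],"rot":[0,0,0],"gripper":0},{"slide":[0.0004,0,0],"rot":[0,0,0],"gripper":0}]' >/dev/null; python3 g.py 5 && 
python3 -m crank '[{"slide":[0.0002,0,0],"rot":[0,0,0],"gripper":0},{"slide":[0.0004,0,0],"rot":[0,0,0],"gripper":0}]' >/dev/null; python3 g.py 5 && 
python3 -m crank '[{"slide":[0.0002,0,0],"rot":[0,0,0],"gripper":0},{"slide":[0.0004,0,0],"rot":[0,0,0],"gripper":0}]' >/dev/null; python3 g.py 5 && 
python3 -m crank '[{"slide":[0.0002,0,0],"rot":[0,0,0],"gripper":0},{"slide":[0.0004,0,0],"rot":[0,0,0],"gripper":0}]' >/dev/null; python3 g.py 5 && 
python3 -m crank '[{"slide":[0.0002,0,0],"rot":[0,0,0],"gripper":0},{"slide":[0.0004,0,0],"rot":[0,0,0],"gripper":0}]' >/dev/null; python3 g.py 5 && 
python3 -m crank '[{"slide":[0.0002,0,0],"rot":[0,0,0],"gripper":0},{"slide":[0.0004,0,0],"rot":[0,0,0],"gripper":0}]' >/dev/null; python3 g.py 5 && 
python3 -m crank '[{"slide":[0.0002,0,0],"rot":[0,0,0],"gripper":0},{"slide":[0.0004,0,0],"rot":[0,0,0],"gripper":0}]' >/dev/null; python3 g.py 5 && 
python3 -m crank '[{"slide":[0.0002,0,0],"rot":[0,0,0],"gripper":0},{"slide":[0.0004,0,0],"rot":[0,0,0],"gripper":0}]' >/dev/null; python3 g.py 5 && 
python3 -m crank '[{"slide":[0.0002,0,0],"rot":[0,0,0],"gripper":0},{"slide":[0.0004,0,0],"rot":[0,0,0],"gripper":0}]' >/dev/null; python3 g.py 5 && 
python3 -m crank '[{"slide":[0.0002,0,0],"rot":[0,0,0],"gripper":0},{"slide":[0.0004,0,0],"rot":[0,0,0],"gripper":0}]' >/dev/null; python3 g.py 5 && 
python3 -m crank '[{"slide":[0.0002,0,0],"rot":[0,0,0],"gripper":0},{"slide":[0.0004,0,0],"rot":[0,0,0],"gripper":0}]' >/dev/null; python3 g.py 5 && 
python3 -m crank '[{"slide":[0.0002,0,0],"rot":[0,0,0],"gripper":0},{"slide":[0.0004,0,0],"rot":[0,0,0],"gripper":0}]' >/dev/null; python3 g.py 5
```

```text
push 3.97 Fz 0.1 lat 0.9 along -0.2404 z 0.0494 t 19.17
push 3.04 Fz -1.0 lat 0.4 along -0.2401 z 0.0495 t 19.33
push 2.70 Fz 0.4 lat 0.0 along -0.2397 z 0.0495 t 19.50
push 3.86 Fz -0.0 lat 1.0 along -0.2393 z 0.0494 t 19.67
push 3.32 Fz -0.1 lat 0.9 along -0.2389 z 0.0494 t 19.83
push 4.82 Fz -1.0 lat 1.1 along -0.2386 z 0.0494 t 20.00
push 6.31 Fz -0.0 lat 1.5 along -0.2386 z 0.0494 t 20.17
push 6.31 Fz -0.0 lat 1.5 along -0.2386 z 0.0494 t 20.17
push 6.31 Fz -0.0 lat 1.5 along -0.2386 z 0.0494 t 20.17
push 6.31 Fz -0.0 lat 1.5 along -0.2386 z 0.0494 t 20.17
push 6.31 Fz -0.0 lat 1.5 along -0.2386 z 0.0494 t 20.17
push 6.31 Fz -0.0 lat 1.5 along -0.2386 z 0.0494 t 20.17
push 6.31 Fz -0.0 lat 1.5 along -0.2386 z 0.0494 t 20.17
push 6.31 Fz -0.0 lat 1.5 along -0.2386 z 0.0494 t 20.17
push 6.31 Fz -0.0 lat 1.5 along -0.2386 z 0.0494 t 20.17
push 6.31 Fz -0.0 lat 1.5 along -0.2386 z 0.0494 t 20.17
push 6.31 Fz -0.0 lat 1.5 along -0.2386 z 0.0494 t 20.17
push 6.31 Fz -0.0 lat 1.5 along -0.2386 z 0.0494 t 20.17
```

The position stalls at -0.2386 while the force rises softly, so the pin is on the buffer. I'll settle and raise the push to about 8.3 N, which is about 5 N on the stop.

```bash
python3 -m crank '[{"slide":[0,0,0],"rot":[0,0,0],"gripper":0}]' >/dev/null; python3 g.py 9
python3 -m crank '[{"slide":[0,0,0],"rot":[0,0,0],"gripper":0}]' >/dev/null; python3 g.py 7.5 &&
python3 -m crank '[{"slide":[0.0002,0,0],"rot":[0,0,0],"gripper":0}]' >/dev/null; python3 g.py 7.8 &&
python3 -m crank '[{"slide":[0.0002,0,0],"rot":[0,0,0],"gripper":0}]' >/dev/null; python3 g.py 7.8
python3 -m crank '[{"slide":[0,0,0],"rot":[0,0,0],"gripper":0}]' >/dev/null; python3 g.py 9
python3 -m crank '[{"slide":[0,0,0],"rot":[0,0,0],"gripper":0}]' >/dev/null; python3 g.py 9
```

```text
push 4.19 Fz 1.7 lat 0.6 along -0.2385 z 0.0494 t 20.25
push 6.03 Fz -0.1 lat 1.4 along -0.2386 z 0.0495 t 20.33
push 7.58 Fz 0.0 lat 0.0 along -0.2386 z 0.0494 t 20.42
push 8.67 Fz 1.5 lat 1.1 along -0.2386 z 0.0494 t 20.50
push 7.08 Fz 1.5 lat 0.6 along -0.2386 z 0.0494 t 20.58
push 7.22 Fz 0.5 lat 0.4 along -0.2385 z 0.0494 t 20.67
```

```bash
python3 -m crank '[{"slide":[0.0002,0,0],"rot":[0,0,0],"gripper":0}]' >/dev/null; python3 g.py 9
for i in 1; do :; done
python3 -m crank '[{"slide":[0,0,0],"rot":[0,0,0],"gripper":0}]' >/dev/null; python3 g.py 9
python3 -m crank '[{"slide":[0,0,0],"rot":[0,0,0],"gripper":0}]' >/dev/null; python3 g.py 9
python3 -m crank '[{"slide":[0,0,0],"rot":[0,0,0],"gripper":0}]' >/dev/null; python3 g.py 9
python3 -m crank '[{"slide":[0,0,0],"rot":[0,0,0],"gripper":0},{"slide":[0,0,0],"rot":[0,0,0],"gripper":0}]' >/dev/null; python3 g.py 9
```

```text
push 8.35 Fz 2.1 lat 0.7 along -0.2385 z 0.0494 t 20.75
push 9.10 Fz 0.5 lat -0.1 along -0.2385 z 0.0494 t 20.83
push 7.81 Fz 0.6 lat 0.1 along -0.2385 z 0.0494 t 20.92
push 8.29 Fz 0.9 lat 0.9 along -0.2385 z 0.0494 t 21.00
push 8.66 Fz -0.6 lat 1.9 along -0.2385 z 0.0495 t 21.17
```

```bash
python3 -m crank '[{"slide":[0,0,0],"rot":[0,0,0],"gripper":0},{"slide":[0,0,0],"rot":[0,0,0],"gripper":0},{"slide":[0,0,0],"rot":[0,0,0],"gripper":0},{"slide":[0,0,0],"rot":[0,0,0],"gripper":0}]' >/dev/null; python3 g.py 9
python3 -m crank '[{"slide":[0,0,0],"rot":[0,0,0],"gripper":0},{"slide":[0,0,0],"rot":[0,0,0],"gripper":0},{"slide":[0,0,0],"rot":[0,0,0],"gripper":0},{"slide":[0,0,0],"rot":[0,0,0],"gripper":0}]' >/dev/null; python3 g.py 9
python3 -m crank '[{"slide":[0,0,0],"rot":[0,0,0],"gripper":0},{"slide":[0,0,0],"rot":[0,0,0],"gripper":0},{"slide":[0,0,0],"rot":[0,0,0],"gripper":0},{"slide":[0,0,0],"rot":[0,0,0],"gripper":0}]' >/dev/null; python3 g.py 9
```

```text
push 8.42 Fz 1.4 lat 0.1 along -0.2385 z 0.0495 t 21.50
push 8.38 Fz 0.6 lat 1.1 along -0.2386 z 0.0494 t 21.83
push 7.17 Fz 0.4 lat 0.4 along -0.2386 z 0.0494 t 22.17
```

The push has held at about 8.3 N for over a second. Now I draw back slowly and lift.

```bash
python3 -m crank '[{"slide":[-0.0007,0,0],"rot":[0,0,0],"gripper":0},{"slide":[-0.0015,0,0],"rot":[0,0,0],"gripper":0},{"slide":[-0.003,0,0],"rot":[0,0,0],"gripper":0},{"slide":[-0.008,0,0],"rot":[0,0,0],"gripper":0},{"slide":[-0.020,0,0],"rot":[0,0,0],"gripper":0}]' >/dev/null; python3 g.py 9
python3 -m crank '[{"slide":[-0.03,0,0],"rot":[0,0,0],"gripper":0},{"slide":[-0.05,0,-0.01],"rot":[0,0,0],"gripper":0},{"slide":[-0.08,0,-0.03],"rot":[0,0,0],"gripper":0},{"slide":[-0.1,0,-0.05],"rot":[0,0,0],"gripper":0},{"slide":[-0.11,0,-0.06],"rot":[0,0,0],"gripper":0}]' >/dev/null
python3 -m crank '[{"slide":[0,0,0],"rot":[0,0,0],"gripper":0},{"slide":[0,0,0],"rot":[0,0,0],"gripper":0},{"slide":[0,0,0],"rot":[0,0,0],"gripper":0}]'
python3 - <<'E'
from h import *
s=snap('scene','s5'); t=snap('top','t5')
a=cv2.resize(s['frame'][185:275,205:295,::-1],(400,400),interpolation=cv2.INTER_CUBIC)
b=cv2.resize(t['frame'][110:210,225:325,::-1],(400,400),interpolation=cv2.INTER_CUBIC)
cv2.imwrite('pics/v5.png',np.hstack([a,b]))
E
```

```text
push 0.29 Fz 0.3 lat -0.8 along -0.2562 z 0.0495 t 22.58
time_s: 23.25
tool_pos: [0.5728, -0.2137, 0.1086]
tool_rot: [-3.137, -0.001, 1.378]
contact_force: [-0.8, 0.6, 0.3]
finger_gap: -0.0002
gripper_force: 0.0
```

View pics/v5.png

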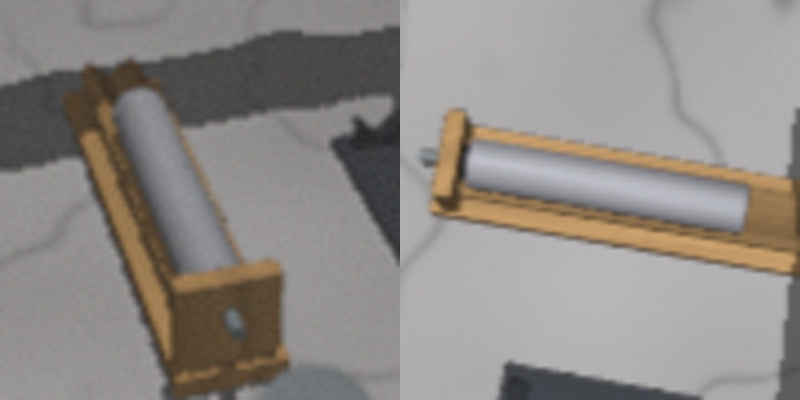

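The pin lies in the groove against the stop's buffer, with its front end at about (466,162) and its tail at (745,208). The gripper is clear of everything, so I'm handing the job in.

```bash
python3 -c "
from station import robot
print(robot.close_job())"
```

```text
the job is handed in; nothing more can be done
None
```

The pin was laid in the groove about 6 cm short of the stop, pushed home on the buffer, held for over a second at an estimated 5 N on the stop, and left resting there with the arm clear; the job is handed in, but no verdict came back.

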